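# Open the card file at the red tab

## Task

Open the card file on the desk at its red tab: beginning with the red guide, run a fingertip lightly back along the row of tabs, towards the end of the tray away from the brass label, so that the red guide and then every guide behind it, one after another, tips over and lies back. Leave the guides in front of the red one leaning forward. Only touch the guides, gently, without pulling any of them up out of the tray, leave the other things on the desk where they are, and finish with the hand clear.

Things in the scene. Friction and masses are not known exactly. Their poses are not given: they have to be found in the camera images.
- tray: Fixed open wooden card tray, 426 mm long (x), 128 mm wide (y), walls 60 mm high. Origin: centre of its underside. x runs from the front end (brass label holder and pull) to the back end; z up. Six guides stand across it 60 mm apart on its centre line, at x = -150 to +150 mm: yellow first (front), white fifth, black last; red, blue and green second to fourth in any order.
- yellow (a joint): Lean of the yellow guide, rad, as for the red one.
- yellow_tab (a point): Middle of the top edge of the yellow tab; sizes as for the red one.
- slot_yellow: Notch and pivot of the yellow guide, as for the red one.
- red (a joint): Lean of the red guide about its lower edge, rad: 0 upright, -0.16 leaning forward (to the label end) at its stop, as all start, +0.45 lying back at its stop. Pushed past upright it falls over by itself in under 1.5 s. It moves with well under 1 N at the tab; go at 50 mm/s or less, for a quick knock counts as rough.
- red_tab (a point): Middle of the red tab's top edge. The tab, 40 mm wide, 5 mm thick, stands 14 mm above the guide's body. Its top is 94 mm from the pivot: 108 mm above the desk upright, 107 mm leaning forward, 100 mm lying back; a fingertip carried level 103 to 104 mm above the desk tips a forward guide over and clears one that lies back.
- slot_red: Notch in the tray floor that holds the red guide, a manila sheet 108 mm wide reaching 80 mm above its pivot, with a 6 mm pack of cards on its back. Origin: the pivot, 14 mm above the desk; x along the row towards the back end. The guide (about 90 g) rests in it by its weight and could be lifted out.
- blue (a joint): Lean of the blue guide, rad, as for the red one.
- blue_tab (a point): Middle of the top edge of the blue tab; sizes as for the red one.
- slot_blue: Notch and pivot of the blue guide, as for the red one.
- green (a joint): Lean of the green guide, rad, as for the red one.
- green_tab (a point): Middle of the top edge of the green tab; sizes as for the red one.
- slot_green: Notch and pivot of the green guide, as for the red one.
- white (a joint): Lean of the white guide, rad, as for the red one.
- white_tab (a point): Middle of the top edge of the white tab; sizes as for the red one.
- slot_white: Notch and pivot of the white guide, as for the red one.
- black (a joint): Lean of the black guide, rad, as for the red one.
- black_tab (a point): Middle of the top edge of the black tab; sizes as for the red one.
- slot_black: Notch and pivot of the black guide, as for the red one.
- stamp: Rubber stamp standing on its base 30 x 55 mm, wooden knob handle, 72 mm tall. Origin: centre of its underside. Loose; leave it alone.
- pen: Blue ballpoint pen lying on the desk, 147 mm long, 11 mm thick. Origin: centre of its underside. Loose; leave it alone.
- stapler: Stapler with an orange top, 130 x 36 mm, 55 mm high. Origin: centre of its underside. Loose; leave it alone.
- mug: Blue mug, 80 mm wide, 90 mm tall. Origin: centre of its underside. Loose; leave it alone.
- calculator: Black desk calculator, 150 x 102 x 20 mm. Origin: centre of its underside. Loose; leave it alone.

How it is judged:
By the outcome, as a careful person would: the job done as asked, in the order asked, and still so for the second after the job is handed in, with the robot touching nothing.
It also fails if it takes over 48 s, if anything falls off the work surface, if the arm or the gripper's body presses on something with over 40 N, if the wrist force passes 120 N, or if a joint passes its speed limit or range.

## Robot

A 7-joint arm with a two-finger parallel gripper is mounted at the origin on the work surface. World frame = base frame: x ahead of the robot, y to its left, z up, the work surface at z = 0. Lengths are in m, angles in rad, forces in N, time in s.
With the tool pointing down it reaches from about 0.35 to 0.9 m from the base axis. Payload 7.2 kg.
Tool frame: the origin (TCP) lies at the very end of the fingers, on their centre line; the grasp point (between the pads) lies 19 mm behind it (env.grasp_offset is the distance from the TCP to the grasp point, in m); z points along the fingers, y is the line along which they close (so a half turn about z gives the same grasp; the last joint's range is limited). The gripper opens to 85 mm and grips with 20 to 120 N. Pads are 22 mm wide; open, the fingers measure 114 mm over their backs; the gripper's body (76 mm by 85 mm) begins 54 mm behind the grasp point. The pads swing forward as they close: fully open they stand 13 mm farther back than shut.
Start: joints at [1.188, 0.411, -0.013, 1.596, 0.006, 1.134, -0.082], TCP at [0.194, -0.594, 0.231] pointing down, gripper open.
Joint ranges: [-2.95, 2.95], [-0.29, 1.99], [-1.47, 1.44], [0.14, 2.54], [-1.03, 4.17], [0.13, 1.85], [-2.86, 2.86]. Speed limits (rad/s): [2.39, 2.39, 3.01, 3.01, 3.14, 3.14, 3.14].

## Interface

Orientations are given as a 3x3 rotation matrix whose columns are the frame's x, y, z axes.
In Python, from rig import env, get_image, camera_info, ticket gives the robot as it stands.
- The arm moves only by the shell command python3 -m pendant 'ROWS'. ROWS is JSON, one flat list of numbers, 7 for each row, row after row: the shift along the tool's x, y, z in units of 25 mm (1.0 is 25 mm), then the turn, a rotation vector about the tool's x, y, z in degrees, then the finger opening in mm, from 0 to 85.4. A call has 1 to 10 rows; each row shifts and turns the commanded pose from where the row before left it, along the tool's axes as they then stand; what a row does not reach is not made up. A row lasts 1/12 s, in which the tool goes at most 41.7 mm and 7.16 degrees, less where a joint would pass 70% of its speed; a pose out of reach is approached as far as the arm can. A call is refused whole if a number of a shift passes 1 or a number of a turn 7.16, either way. A call with a gripper value outside its range is refused whole. The fingers move at their own pace and stop on an object; the grip force is fixed at half the most. Time passes only in rows, so rows that do not move let the fingers close. It gives the time, the measured TCP pose, the force, the opening and the grip force at its end, in the units of the state.
- env.get_state(): the state, without advancing time (a new reading comes with each control period).
- get_image(name): name is "scene" or "top" or "wrist"; returns (picture, depth): 384x512x3 uint8, red, green, blue; 384x512 float32, m along the optical axis (not along the pixel's ray), 0 where there is no reading.
- camera_info(name): a dict with "intrinsics" (3x3 intrinsics, pixels), "dist_coeffs" ([k1, k2, p1, p2, k3] as OpenCV has them; the pictures are not rectified), "extrinsics" (4x4, takes a point from world to camera coordinates); the wrist camera has in their place "tool_from_camera" (4x4, takes a point from camera to tool coordinates, whose origin is the TCP and whose axes are the flange's). Camera axes: x right, y down, z forward; pixel columns grow to the right and rows downward; lengths in m; the calibration is good to about 2 mm. A picture is of the moment at which its call begins: read the wrist's pose just before it. camera_info takes no time and is no camera call.
- ticket.job_done(): hands the job in; it is judged then, once.
The state is a dict: "t": time; "qpos": joint angles; "joint_vel": joint speeds; "effort": joint torques, N m; "ee_pos": TCP position; "eef_rot": TCP orientation; "contact_force": force on the tool from outside, world axes, zero at the start; "moment": the same for the moment, N m; "gripper_width": opening from 0.0 (shut) to 1.0 (fully open); "grip_force": force on a finger pad.
Only numpy, scipy, OpenCV 4.12 (cv2) and the standard library are available. Lean on these libraries where they do the work, as an engineer would, in place of code of your own. Each camera call takes 0.05 s, during which the arm holds its last target. There are 200 camera calls.

## Working session

There is one attempt and no reset: what is moved stays moved. The work goes in short steps, Python scripts to look and compute and a shell command to move; the robot and the scene stay as the last step left them, time stands still between calls to the robot, and variables do not carry over. Pictures are saved under pics/ and viewed, at most 10 in all, crops included, and the job is handed in when it is done.

```bash
mkdir -p pics; python3 - <<'E'
from rig import env,get_image,camera_info
import cv2,numpy as np
s=env.get_state();print(s['t'],s['ee_pos'],np.round(s['eef_rot'],3),s['gripper_width'])
for n in['top','scene']:
    p,d=get_image(n);np.savez(f'pics/{n}.npz',p=p,d=d);cv2.imwrite(f'pics/{n}0.png',p[:,:,::-1])
    c=camera_info(n);print(c)
E
```

```text
0.0 [ 0.19334724 -0.59380736  0.23045479] [[ 0.951  0.31  -0.001]
 [ 0.31  -0.951  0.002]
 [-0.    -0.002 -1.   ]] 1.000757398104407
{'intrinsics': array([[404.01049265,   0.        , 260.48166594],
       [  0.        , 404.01049265, 185.96136085],
       [  0.        ,   0.        ,   1.        ]]), 'dist_coeffs': array([-0.00933554,  0.        ,  0.        ,  0.        ,  0.        ]), 'extrinsics': array([[ 0.02945086, -0.99956403, -0.00209666,  0.11132585],
       [-0.96986669, -0.02806823, -0.242014  ,  0.59613256],
       [ 0.24184964,  0.009161  , -0.97027049,  0.89206246],
       [ 0.        ,  0.        ,  0.        ,  1.        ]])}
{'intrinsics': array([[467.30682394,   0.        , 255.80499065],
       [  0.        , 467.30682394, 195.90063867],
       [  0.        ,   0.        ,   1.        ]]), 'dist_coeffs': array([0.04559226, 0.        , 0.        , 0.        , 0.        ]), 'extrinsics': array([[-0.83114147,  0.5560587 ,  0.00160355,  0.41185052],
       [ 0.39076364,  0.58612159, -0.70976423, -0.26464532],
       [-0.39561045, -0.58928788, -0.70443748,  1.29092085],
       [ 0.        ,  0.        ,  0.        ,  1.        ]])}
```

View pics/top0.png

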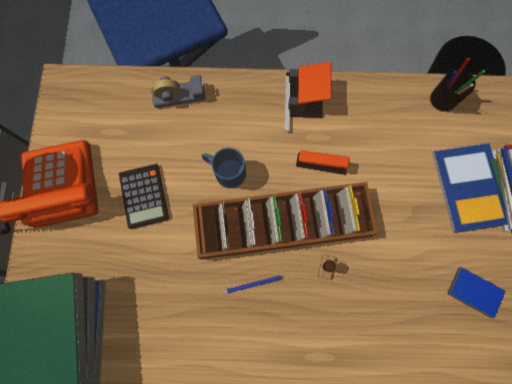

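View pics/scene0.png

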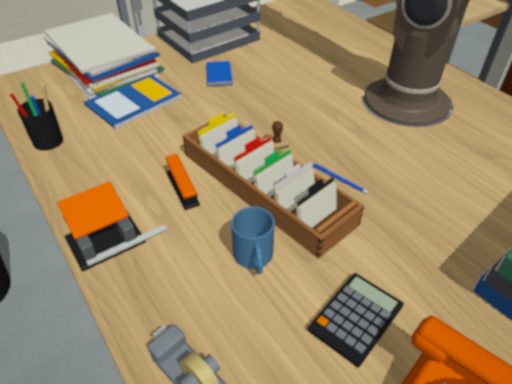

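The row, right to left in the top view, is yellow (350,208), blue (323,213), red (298,216), green (274,220), white (249,222), black (222,226). The front end is therefore on the right (-y). The stamp is at (328,266), the pen at (255,284) and the mug at (229,167).

```bash
python3 - <<'E'
import numpy as np,cv2
z=np.load('pics/top.npz');p=z['p']
cv2.imwrite('pics/crop.png',cv2.resize(p[170:270,185:385,::-1],None,fx=4,fy=4,interpolation=cv2.INTER_CUBIC))
z=np.load('pics/scene.npz');p=z['p']
cv2.imwrite('pics/crop2.png',cv2.resize(p[105:255,175:375,::-1],None,fx=4,fy=4,interpolation=cv2.INTER_CUBIC))
E
cat > h.py <<'E'
import numpy as np,cv2
from rig import camera_info
def ray(n,u,v):
    c=camera_info(n);q=cv2.undistortPoints(np.array([[[u,v]]],float),c['intrinsics'],c['dist_coeffs'])[0,0]
    E=c['extrinsics'];R,t=E[:3,:3],E[:3,3]
    return -R.T@t,R.T@np.array([*q,1])
def atz(n,u,v,z):
    o,d=ray(n,u,v);return o+d*(z-o[2])/d[2]
def proj(n,P):
    c=camera_info(n);E=c['extrinsics']
    return cv2.projectPoints(np.array(P,float),cv2.Rodrigues(E[:3,:3])[0],E[:3,3],c['intrinsics'],c['dist_coeffs'])[0][:,0]
E
```

```text
(no output)
```

View pics/crop.png

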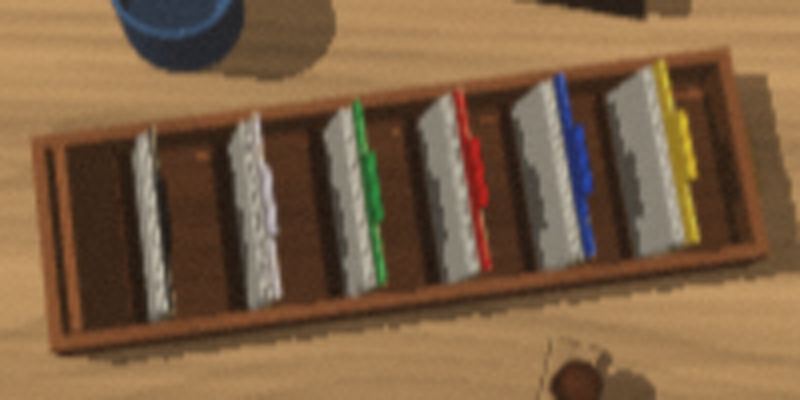

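View pics/crop2.png

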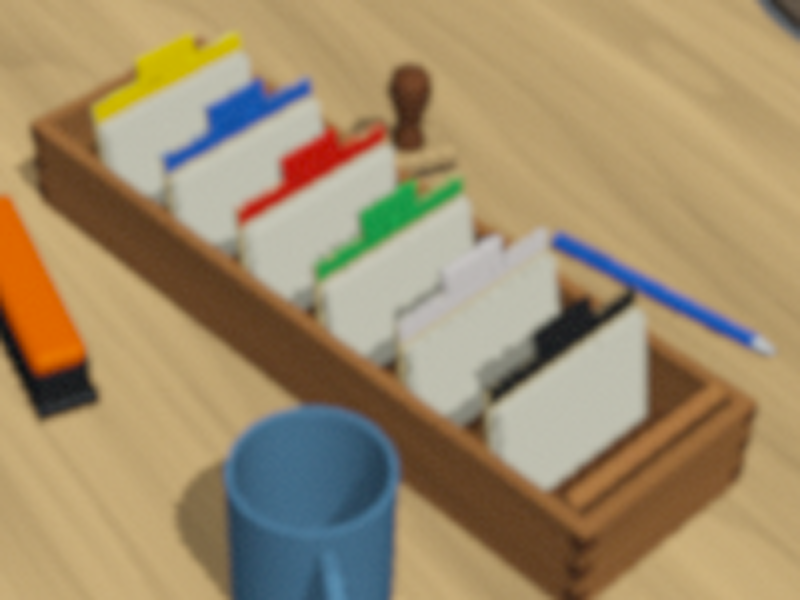

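```bash
python3 - <<'E'
from h import *
from rig import env
from scipy.optimize import least_squares
T=lambda L:[(185+a/4,170+b/4) for a,b in L]
S=lambda L:[(175+a/4,105+b/4) for a,b in L]
ct=np.array(T([(730,48),(768,250),(55,350),(33,140)])); lt=np.array([[-.213,-.064,.06],[-.213,.064,.06],[.213,.064,.06],[.213,-.064,.06]])
cs=np.array(S([(754,405),(578,535),(35,125)])); ls=np.array([[.213,.064,.06],[.213,-.064,.06],[-.213,-.064,.06]])
# tab mids, leaning fwd: yellow blue red green white black
tt=np.array(T([(684,145),(584,158),(480,178),(375,187),(270,200),(165,213)]))
lk=np.array([[-.15+.06*i-.015,0,.107] for i in range(6)])
def W(p,l):
    c,s=np.cos(p[2]),np.sin(p[2]);return np.c_[p[0]+c*l[:,0]-s*l[:,1],p[1]+s*l[:,0]+c*l[:,1],l[:,2]]
def solve(wall):
  def f(p):
    r=[proj('top',W(p,lt))-ct,proj('scene',W(p,ls))-cs,proj('top',W(p,lk))-tt]
    return np.concatenate([r[i] for i in wall]).ravel()
  return least_squares(f,[.4,0,1.7]),f
for wall in([0,1],[2],[0,1,2]):
  s,f=solve(wall);print(wall,s.x.round(4),f(s.x).reshape(-1,2).round(1).tolist())
p=s.x;print(W(p,lk).round(4))
st=env.get_state();R=st['eef_rot'];
tgt=W(p,np.array([[-.03-.06-.015+.032,0,.25],[-.09-.05,0,.1035]]))
print(tgt.round(4));u=np.array([np.cos(p[2]),np.sin(p[2]),0])
print('row dir in tool',R.T@u,'yaw to align -y', np.degrees(np.arctan2(*(R.T@u)[[0,1]])))
E
```

```text
[0, 1] [0.5182 0.0709 1.7282] [[-0.6, -0.6], [0.3, 1.1], [-1.8, -0.5], [-1.1, -1.5], [0.2, -2.0], [0.8, -0.6], [-1.9, -2.2]]
[2] [0.5162 0.0705 1.731 ] [[1.0, 0.2], [-0.0, 0.4], [-0.2, -1.2], [-0.1, -0.0], [-0.2, 0.2], [-0.4, 0.4]]
[0, 1, 2] [0.5172 0.0706 1.7278] [[-0.4, -0.1], [0.4, 1.5], [-1.7, -0.1], [-1.0, -1.2], [0.5, -2.2], [1.0, -0.9], [-1.6, -2.4], [0.9, 0.0], [-0.1, 0.1], [-0.2, -1.6], [-0.2, -0.5], [-0.3, -0.4], [-0.5, -0.3]]
[[ 0.543  -0.0923  0.107 ]
 [ 0.5336 -0.0331  0.107 ]
 [ 0.5242  0.0262  0.107 ]
 [ 0.5149  0.0854  0.107 ]
 [ 0.5055  0.1447  0.107 ]
 [ 0.4961  0.204   0.107 ]]
[[ 0.5286 -0.0015  0.25  ]
 [ 0.5391 -0.0676  0.1035]]
row dir in tool [ 0.15716296 -0.98757177  0.00133982] yaw to align -y 170.95772924283042
```

```bash
python3 -m pendant '[0,0,0,0,0,4.5,0, 0,0,0,0,0,4.5,0, 0.3,-0.4,0,0,0,0,0, 0.7,-0.9,0,0,0,0,0, 0.7,-0.9,0,0,0,0,0, 0.7,-0.9,0,0,0,0,0, 0.7,-0.9,0,0,0,0,0, 0.7,-0.9,0,0,0,0,0, 0.7,-0.9,0,0,0,0,0, 0.7,-0.9,0,0,0,0,0]'
python3 -m pendant '[0.7,-0.9,0,0,0,0,0, 0.7,-0.9,0,0,0,0,0, 0.7,-0.9,0,0,0,0,0, 0.7,-0.9,0,0,0,0,0, 0.7,-0.9,0,0,0,0,0, 0.7,-0.9,0,0,0,0,0, 0.7,-0.9,0,0,0,0,0, 0.7,-0.9,0,0,0,0,0, 0.7,-0.9,0,0,0,0,0, 0.3,-0.4,0,0,0,0,0]'
python3 -c "
from rig import env;import numpy as np
s=env.get_state();R=s['eef_rot'];print(s['t'],s['ee_pos'],R,s['gripper_width']);print(R.T@(np.array([.529,-.003,.15])-s['ee_pos'])/.025)"
```

```text
t: 0.93
ee_pos: [0.2962, -0.4061, 0.2311]
eef_rot: [[0.987, 0.161, -0.0], [0.161, -0.987, 0.0], [-0.0, -0.0, -1.0]]
contact_force: [0.3, 0.2, -0.6]
gripper_width: 0.002
grip_force: 0.0
t: 1.77
ee_pos: [0.4263, -0.1682, 0.2313]
eef_rot: [[0.986, 0.164, 0.001], [0.164, -0.986, 0.001], [0.001, -0.001, -1.0]]
contact_force: [-0.0, 0.6, 0.1]
gripper_width: 0.001
grip_force: 0.0
1.7667 [ 0.42626987 -0.16818463  0.23129861] [[ 9.86418622e-01  1.64249802e-01  5.52831152e-04]
 [ 1.64249312e-01 -9.86418502e-01  8.37918605e-04]
 [ 6.82950842e-04 -7.35736378e-04 -9.99999496e-01]] 0.0007653492004365867
[ 5.13643391 -5.84031829  3.25975077]
```

```bash
python3 -m pendant '[0.6,-0.7,0,0,0,0,0, 0.7,-0.8,0,0,0,0,0, 0.7,-0.8,0,0,0,0,0, 0.7,-0.8,0,0,0,0,0, 0.7,-0.8,0,0,0,0,0, 0.7,-0.8,0,0,0,0,0, 0.7,-0.8,0,0,0,0,0, 0.34,-0.34,0,0,0,0,0, 0,0,0.7,0,0,0,0, 0,0,0.7,0,0,0,0]'
python3 -m pendant '[0,0,0.7,0,0,0,0, 0,0,0.7,0,0,0,0, 0,0,0.4,0,0,0,0, 0,0,0,0,0,0,0, 0,0,0,0,0,0,0]'
python3 - <<'E'
from rig import env,get_image,camera_info;import numpy as np,cv2
from h import *
s=env.get_state();R=s['eef_rot'];print(s['t'],s['ee_pos']);print(R.T@(np.array([.529,-.003,.1035])-s['ee_pos'])/.025)
a=[cv2.resize(get_image('top')[0][150:270,215:375],(533,400)),cv2.resize(get_image('scene')[0][100:250,175:375],(533,400))]
cv2.imwrite('pics/a.png',cv2.resize(np.hstack(a),(800,300))[:,:,::-1])
print(proj('top',[s['ee_pos']]),proj('scene',[s['ee_pos']]))
E
```

```text
t: 2.6
ee_pos: [0.5295, -0.007, 0.1964]
eef_rot: [[0.987, 0.161, 0.002], [0.161, -0.987, -0.0], [0.002, 0.0, -1.0]]
contact_force: [0.1, -0.5, 0.6]
gripper_width: -0.0
grip_force: 0.0
t: 3.02
ee_pos: [0.5287, -0.0084, 0.1513]
eef_rot: [[0.987, 0.158, -0.001], [0.158, -0.987, -0.0], [-0.001, -0.0, -1.0]]
contact_force: [0.3, 0.1, 0.5]
gripper_width: 0.004
grip_force: 0.0
3.0167 [ 0.52874196 -0.0084015   0.15129408]
[ 0.04602167 -0.21167646  1.91172735]
[[322.92721304 207.67918004]] [[240.50795541 114.56930494]]
```

View pics/a.png

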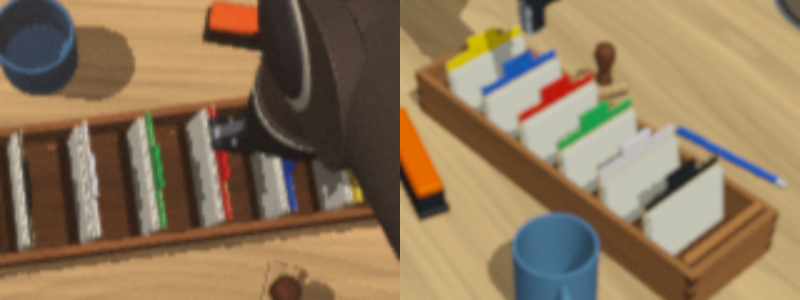

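```bash
python3 -m pendant '[0,-0.2,0.1,0,0,0,0, 0,0,0.25,0,0,0,0, 0,0,0.25,0,0,0,0, 0,0,0.25,0,0,0,0, 0,0,0.25,0,0,0,0, 0,0,0.25,0,0,0,0, 0,0,0.25,0,0,0,0, 0,0,0.2,0,0,0,0, 0,0,0.1,0,0,0,0, 0,0,0,0,0,0,0]'
for i in 1 2 3 4; do python3 -m pendant '[0,0,0,0,0,0,0]' | sed -n 2,4p; done
```

```text
t: 3.95
ee_pos: [0.5279, -0.0034, 0.103]
eef_rot: [[0.988, 0.157, -0.001], [0.157, -0.988, 0.0], [-0.001, -0.0, -1.0]]
contact_force: [-0.0, -0.2, -0.7]
gripper_width: 0.003
grip_force: 0.0
ee_pos: [0.5284, -0.0033, 0.1037]
eef_rot: [[0.988, 0.157, -0.0], [0.157, -0.988, 0.0], [-0.0, -0.0, -1.0]]
contact_force: [0.4, 0.5, 1.2]
ee_pos: [0.5286, -0.0033, 0.1041]
eef_rot: [[0.988, 0.157, 0.001], [0.157, -0.988, 0.0], [0.001, 0.0, -1.0]]
contact_force: [0.2, 0.1, -0.4]
ee_pos: [0.5286, -0.0033, 0.1041]
eef_rot: [[0.988, 0.157, 0.001], [0.157, -0.988, -0.0], [0.001, 0.0, -1.0]]
contact_force: [-0.1, 0.3, -0.6]
ee_pos: [0.5286, -0.0034, 0.1041]
eef_rot: [[0.988, 0.157, 0.001], [0.157, -0.988, -0.0], [0.001, 0.0, -1.0]]
contact_force: [-0.0, 0.5, 0.5]
```

```bash
python3 -m pendant '[0,-0.05,0.02,0,0,0,0, 0,-0.1,0,0,0,0,0, 0,-0.1,0,0,0,0,0, 0,-0.1,0,0,0,0,0, 0,-0.1,0,0,0,0,0, 0,-0.1,0,0,0,0,0, 0,-0.1,0,0,0,0,0, 0,-0.1,0,0,0,0,0, 0,-0.1,0,0,0,0,0, 0,-0.1,0,0,0,0,0]'
python3 -m pendant '[0,-0.1,0,0,0,0,0, 0,-0.1,0,0,0,0,0, 0,-0.1,0,0,0,0,0, 0,-0.1,0,0,0,0,0, 0,-0.1,0,0,0,0,0, 0,-0.1,0,0,0,0,0, 0,0,0,0,0,0,0, 0,0,0,0,0,0,0, 0,0,0,0,0,0,0, 0,0,0,0,0,0,0]'
python3 - <<'E'
from rig import env,get_image;import numpy as np,cv2
s=env.get_state();print(s['ee_pos'])
a=[cv2.resize(get_image('top')[0][150:270,185:345],(533,400)),cv2.resize(get_image('scene')[0][100:250,175:375],(533,400))]
cv2.imwrite('pics/b.png',cv2.resize(np.hstack(a),(800,300))[:,:,::-1])
E
```

```text
t: 5.12
ee_pos: [0.5246, 0.0203, 0.1033]
eef_rot: [[0.988, 0.157, -0.0], [0.157, -0.988, -0.0], [-0.0, 0.0, -1.0]]
contact_force: [0.4, -0.2, 0.4]
gripper_width: -0.002
grip_force: 0.0
t: 5.95
ee_pos: [0.5223, 0.0347, 0.1033]
eef_rot: [[0.988, 0.157, 0.0], [0.157, -0.988, -0.0], [0.0, 0.0, -1.0]]
contact_force: [0.5, -0.4, -0.1]
gripper_width: 0.001
grip_force: 0.0
[0.52230161 0.03468924 0.10327283]
```

View pics/b.png

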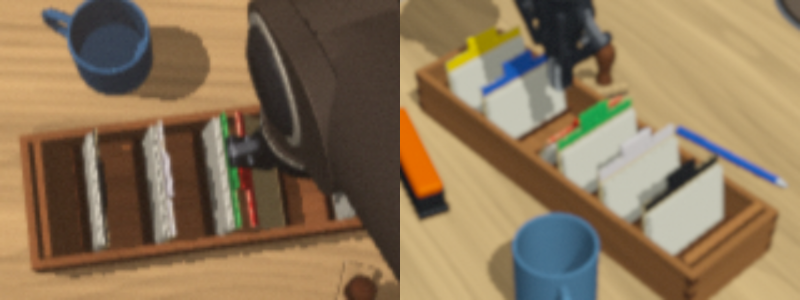

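```bash
for i in 1; do :; done
python3 -m pendant '[0,-0.1,0,0,0,0,0, 0,-0.1,0,0,0,0,0, 0,-0.1,0,0,0,0,0, 0,-0.1,0,0,0,0,0, 0,-0.1,0,0,0,0,0, 0,-0.1,0,0,0,0,0, 0,-0.1,0,0,0,0,0, 0,-0.1,0,0,0,0,0, 0,-0.1,0,0,0,0,0, 0,-0.1,0,0,0,0,0]'|sed -n '2p;4p'
python3 -m pendant '[0,-0.1,0,0,0,0,0, 0,-0.1,0,0,0,0,0, 0,-0.1,0,0,0,0,0, 0,-0.1,0,0,0,0,0, 0,-0.1,0,0,0,0,0, 0,-0.1,0,0,0,0,0, 0,-0.1,0,0,0,0,0, 0,-0.1,0,0,0,0,0, 0,-0.1,0,0,0,0,0, 0,-0.1,0,0,0,0,0]'|sed -n '2p;4p'
python3 -m pendant '[0,-0.1,0,0,0,0,0, 0,-0.1,0,0,0,0,0, 0,-0.1,0,0,0,0,0, 0,-0.1,0,0,0,0,0, 0,-0.1,0,0,0,0,0, 0,0,0,0,0,0,0, 0,0,0,0,0,0,0, 0,0,0,0,0,0,0, 0,0,0,0,0,0,0, 0,0,0,0,0,0,0]'|sed -n '2p;4p'
python3 - <<'E'
from rig import env,get_image;import numpy as np,cv2
s=env.get_state();print(s['ee_pos'])
a=[cv2.resize(get_image('top')[0][150:270,185:345],(533,400)),cv2.resize(get_image('scene')[0][100:250,175:375],(533,400))]
cv2.imwrite('pics/c.png',cv2.resize(np.hstack(a),(800,300))[:,:,::-1])
E
```

```text
ee_pos: [0.5183, 0.0599, 0.1033]
contact_force: [0.1, 0.6, -0.8]
ee_pos: [0.5144, 0.0845, 0.1033]
contact_force: [-0.6, 0.0, -0.1]
ee_pos: [0.5125, 0.0964, 0.1033]
contact_force: [-0.3, 0.5, -0.7]
[0.51245977 0.09643607 0.10325747]
```

View pics/c.png

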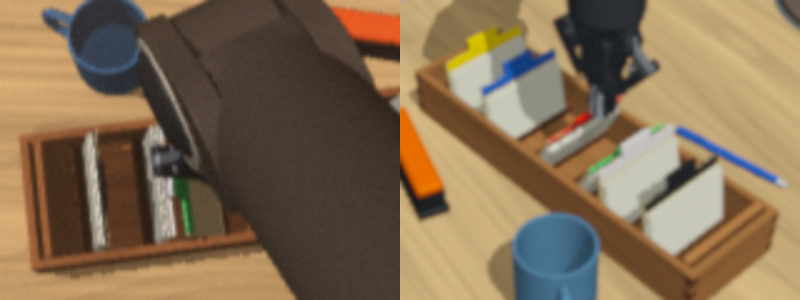

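Red and green lie back; yellow and blue still lean forward, as do white and black. I'm continuing through white and black.

```bash
python3 -m pendant '[0,-0.1,0,0,0,0,0, 0,-0.1,0,0,0,0,0, 0,-0.1,0,0,0,0,0, 0,-0.1,0,0,0,0,0, 0,-0.1,0,0,0,0,0, 0,-0.1,0,0,0,0,0, 0,-0.1,0,0,0,0,0, 0,-0.1,0,0,0,0,0, 0,-0.1,0,0,0,0,0, 0,-0.1,0,0,0,0,0]'|sed -n '2p;4p'
python3 -m pendant '[0,-0.1,0,0,0,0,0, 0,-0.1,0,0,0,0,0, 0,-0.1,0,0,0,0,0, 0,-0.1,0,0,0,0,0, 0,-0.1,0,0,0,0,0, 0,-0.1,0,0,0,0,0, 0,-0.1,0,0,0,0,0, 0,-0.1,0,0,0,0,0, 0,-0.1,0,0,0,0,0, 0,-0.1,0,0,0,0,0]'|sed -n '2p;4p'
python3 -m pendant '[0,-0.1,0,0,0,0,0, 0,-0.1,0,0,0,0,0, 0,-0.1,0,0,0,0,0, 0,-0.1,0,0,0,0,0, 0,-0.1,0,0,0,0,0, 0,0,0,0,0,0,0, 0,0,0,0,0,0,0, 0,0,0,0,0,0,0, 0,0,0,0,0,0,0, 0,0,0,0,0,0,0]'|sed -n '2p;4p'
python3 -m pendant '[0,-0.1,0,0,0,0,0, 0,-0.1,0,0,0,0,0, 0,-0.1,0,0,0,0,0, 0,-0.1,0,0,0,0,0, 0,-0.1,0,0,0,0,0, 0,-0.1,0,0,0,0,0, 0,-0.1,0,0,0,0,0, 0,-0.1,0,0,0,0,0, 0,-0.1,0,0,0,0,0, 0,-0.1,0,0,0,0,0]'|sed -n '2p;4p'
python3 -m pendant '[0,-0.1,0,0,0,0,0, 0,-0.1,0,0,0,0,0, 0,-0.1,0,0,0,0,0, 0,-0.1,0,0,0,0,0, 0,-0.1,0,0,0,0,0, 0,-0.1,0,0,0,0,0, 0,-0.1,0,0,0,0,0, 0,-0.1,0,0,0,0,0, 0,-0.1,0,0,0,0,0, 0,-0.1,0,0,0,0,0]'|sed -n '2p;4p'
python3 -m pendant '[0,-0.1,0,0,0,0,0, 0,-0.1,0,0,0,0,0, 0,-0.1,0,0,0,0,0, 0,-0.1,0,0,0,0,0, 0,-0.1,0,0,0,0,0, 0,0,0,0,0,0,0, 0,0,0,0,0,0,0, 0,0,0,0,0,0,0, 0,0,0,0,0,0,0, 0,0,0,0,0,0,0]'|sed -n '2p;4p'
python3 - <<'E'
from rig import env,get_image;import numpy as np,cv2
s=env.get_state();print(s['t'],s['ee_pos'])
a=[cv2.resize(get_image('top')[0][150:270,185:345],(533,400)),cv2.resize(get_image('scene')[0][100:250,175:375],(533,400))]
cv2.imwrite('pics/d.png',cv2.resize(np.hstack(a),(800,300))[:,:,::-1])
E
```

```text
ee_pos: [0.5085, 0.1216, 0.1033]
contact_force: [-0.2, -0.1, 0.3]
ee_pos: [0.5046, 0.1463, 0.1033]
contact_force: [0.6, -0.1, 0.6]
ee_pos: [0.5027, 0.1582, 0.1033]
contact_force: [0.2, -0.4, -0.7]
ee_pos: [0.4987, 0.1833, 0.1033]
contact_force: [-0.2, 0.4, 0.3]
ee_pos: [0.4947, 0.208, 0.1033]
contact_force: [-0.2, -0.4, -0.3]
ee_pos: [0.4928, 0.2199, 0.1033]
contact_force: [0.4, 0.5, -0.5]
13.65 [0.49284497 0.2198747  0.10326393]
```

View pics/d.png

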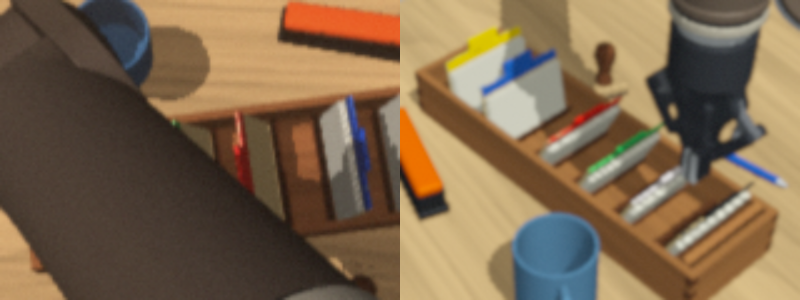

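All four lie back. I'm lifting the hand straight up, then looking once more.

```bash
python3 -m pendant '[0,0,-0.1,0,0,0,0, 0,0,-0.3,0,0,0,0, 0,0,-0.6,0,0,0,0, 0,0,-0.8,0,0,0,0, 0,0,-0.8,0,0,0,0, 0,0,-0.8,0,0,0,0, 0,0,-0.8,0,0,0,0, 0,0,-0.5,0,0,0,0, 0,0,0,0,0,0,0, 0,0,0,0,0,0,0]'|sed -n '1,2p;4p'
python3 -m pendant '[0,0,0,0,0,0,0, 0,0,0,0,0,0,0, 0,0,0,0,0,0,0, 0,0,0,0,0,0,0, 0,0,0,0,0,0,0, 0,0,0,0,0,0,0, 0,0,0,0,0,0,0, 0,0,0,0,0,0,0, 0,0,0,0,0,0,0, 0,0,0,0,0,0,0]'|sed -n 1,2p
python3 - <<'E'
from rig import get_image;import cv2
cv2.imwrite('pics/e.png',cv2.resize(get_image('scene')[0][90:270,150:390],(800,600))[:,:,::-1])
E
```

```text
t: 14.58
ee_pos: [0.4931, 0.2202, 0.2217]
contact_force: [0.4, 0.2, -1.3]
t: 15.42
ee_pos: [0.4928, 0.2201, 0.2208]
```

View pics/e.png

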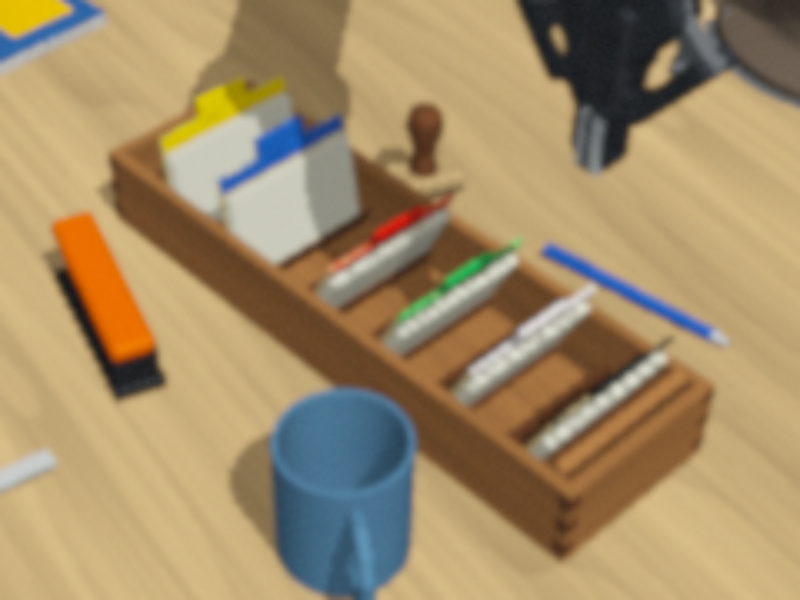

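The picture shows red, green, white and black lying back, yellow and blue still leaning forward, and the hand clear above.

```bash
python3 -c "
from rig import ticket;print(ticket.job_done())"
```

```text
the job is handed in; nothing more can be done
None
```

The red, green, white and black guides were tipped back in that order, yellow and blue still lean forward, nothing else on the desk was touched, and the hand finished clear; the job is handed in at about 15.5 s.

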